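Turn the cork tin to show its label and clamp it

TASK

Press a fingertip on the edge of the cork tin's lid and roll the tin round on its turntable until its label faces the front of the stand, where the brass pin is. Then push the clamp block in until its rubber pad rests snugly against the tin, so that it stays facing front. Be gentle: the lid dents if pressed hard, the tin must stay seated on the turntable, and the other things on the bench are to be left where they are.

Things in the scene. Friction and masses are not known exactly. Their poses are not given: they have to be found in the camera images.
- stand: Fixed plywood base board, 18 mm thick. Origin: on the table under the turntable's axis. z up; +x is the stand's FRONT, where an 8 mm brass pin stands 86 mm from the axis, top 48 mm above the table (it faces roughly away from the robot). The board reaches 95 mm to +x, 75 mm to -x, 85 mm to -y and 165 mm to +y; the clamp block is on the +y side.
- turntable_plate (a point): Middle of the aluminium turntable's plate, 40 mm above the table; axes as the stand's. The turntable is 112 mm across and turns about the upright axis without end either way, on a stiff bearing (dry friction 0.09 N m: a light touch slips, and the tin follows only part of a sweeping fingertip). Its rim, 5 mm high, keeps the tin centred with 2 mm play all round.
- tin_top (a point): Middle of the flat lid of the cork tin: a loose, closed round tin of dark metal, 100 mm diameter, 75 mm tall, 0.3 to 0.56 kg, standing on the turntable, lid 115 mm above the table. z up; x points from the tin's axis towards the middle of the paper label. Pressing it with over 20 N dents it.
- tin_label (a point): Middle of the paper label on the tin's side, 50 mm from its axis, 72 mm above the table; x points straight out of the label, z up. The label is 65 mm wide round the tin and 42 mm high; a paper strip 16 mm wide runs from it up over the rim to the middle of the lid, so the label's direction is seen from above.
- clamp_back (a point): Mid-width point on the flat outer face of the clamp block's upright wooden plate (push here), 80 mm above the table; axes as the stand's. Plate 52 mm wide along x, 14 mm thick, top at 100 mm; a foot behind it, up to 42 mm high, sticks out 36 mm from this face. The block slides along the stand's y only, towards the tin in -y, with 2.5 N of friction, and stays where left.
- clamp_pad (a point): Middle of the face of the rubber pad (30 x 34 mm) on the tin's side of the clamp block, 20 mm from clamp_back along the stand's -y and 76 mm above the table. It touches the tin when it is 50 mm from the tin's axis.
- clamp (a joint): How far the clamp block has been pushed in, m: 0 fully drawn back, about 0.036 (0.034 to 0.038) when the pad meets the tin; end of travel 0.045 with no tin there.
- wine_bottle: Bystander, to be left alone: full green glass wine bottle, upright, 74 mm diameter, 300 mm tall. Origin: at its middle, on its underside.
- swing_bottle: Bystander, to be left alone: amber glass bottle, upright, 68 mm diameter, 220 mm tall. Origin: at its middle, on its underside.
- jar: Bystander, to be left alone: glass jar with steel lid, 80 mm diameter, 100 mm tall. Origin: at its middle, on its underside.
- cup: Bystander, to be left alone: white tasting cup, 72 mm rim, 70 mm tall. Origin: at its middle, on its underside.
- mallet: Bystander, to be left alone: hammer lying flat on the table. Origin: on its underside.
- cork_a: Bystander, to be left alone: loose cork standing on end, 22 mm diameter, 44 mm tall. Origin: at its middle, on its underside.
- cork_b: Bystander, to be left alone: loose cork standing on end on the front -y corner of the stand's board, 22 mm diameter, 44 mm tall. Origin: at its middle, on its underside.
- tin: The cork tin itself; origin at the middle of its underside, x towards its label, z up.
Mind the look-alikes: they are no part of the job. What is shaped like the tin but blue or orange is not meant.

How it is judged:
By the outcome, as a careful person would: the job done as asked, in the order asked, and still so for the second after the job is handed in, with the robot touching nothing.
It also fails if it takes over 72 s, if anything falls off the work surface, if the arm or the gripper's body presses on something with over 40 N, if the wrist force passes 120 N, or if a joint passes its speed limit or range.

ROBOT

A 7-joint arm with a two-finger parallel gripper is mounted at the origin on the work surface. World frame = base frame: x ahead of the robot, y to its left, z up, the work surface at z = 0. Lengths are in m, angles in rad, forces in N, time in s.
With the tool pointing down it reaches from about 0.425 to 0.875 m from the base axis. Payload 8.4 kg.
Tool frame: the origin (TCP) lies midway between the tips of the shut fingers; the grasp point (between the pads) lies manip.grip_depth behind it (manip.grip_depth is the distance from the TCP to the grasp point, in m); z points along the fingers, y is the line along which they close (so a half turn about z gives the same grasp; the last joint's range is limited). The gripper opens to 85 mm and grips with 20 to 120 N. Pads are 22 mm wide; open, the fingers measure 114 mm over their backs; the gripper's body (76 mm by 85 mm) begins 54 mm behind the grasp point. The pads swing forward as they close: fully open they stand 13 mm farther back than shut.
Start: joints at [-1.377, 0.333, 0.04, 1.465, -0.013, 1.343, -0.059], TCP at [0.188, 0.622, 0.231] pointing down, gripper open.
Joint ranges: [-2.58, 2.58], [-0.38, 2.09], [-1.3, 1.39], [0.25, 2.4], [-1.5, 4.64], [0.08, 2.09], [-2.65, 2.65]. Speed limits (rad/s): [2.22, 2.22, 2.79, 2.79, 3.14, 3.14, 3.14].

INTERFACE

Orientations are given as a rotation vector (axis times angle).
In Python, from plant import manip gives the robot as it stands. The module is installed in compiled form; this text tells all that it offers.
- The arm moves only by the shell command python3 -m pendant 'ROWS'. ROWS is JSON, a list of rows, each a list of 7 numbers: the shift along the tool's x, y, z in m, then the turn, a rotation vector about the tool's x, y, z in degrees, then the finger opening in m, from 0 to 0.0854. A call has exactly 8 rows; each row shifts and turns the commanded pose from where the row before left it, along the tool's axes as they then stand; what a row does not reach is not made up. A row lasts 1/8 s, in which the tool goes at most 62.5 mm and 10.7 degrees, less where a joint would pass 70% of its speed; a pose out of reach is approached as far as the arm can. A call is refused whole if a number of a shift passes 0.0625 or a number of a turn 10.7, either way. A call with a gripper value outside its range is refused whole. The fingers move at their own pace and stop on an object; the grip force is fixed at half the most. Time passes only in rows, so rows that do not move let the fingers close, or fill a call up. It gives the time, the measured TCP pose, the force, the opening and the grip force at its end, in the units of the state.
- manip.read_state(): the state, without advancing time (a new reading comes with each control period).
- manip.camera(name): name is "side" or "top"; returns a dict with "color" (384x512x3 uint8, red, green, blue), "z_map" (384x512 float32, m along the optical axis (not along the pixel's ray), 0 where there is no reading), "camera_matrix" (3x3 intrinsics, pixels), "position" and "rotation" of the camera in the world. Camera axes: x right, y down, z forward; pixel columns grow to the right and rows downward; lengths in m; the calibration is good to about 2 mm. A picture is of the moment at which its call begins.
- manip.sign_off(): hands the job in; it is judged then, once.
Trained networks look in the newest picture that a camera, given by its name, has taken for a name from the list of things; names that differ only in an ending like _2 or _b are one class to them, and where a whole thing is asked for, a point or a joint stands for the part that bears it (a point fixed in the world has none). Each returns a list of dicts, best first, with "conf" (0 to 1); they miss things now and then, are a little off and sometimes report something else, mostly with a low value. They report only what shows in the picture. A call takes as long as a camera call. They do not tell look-alikes from the thing itself.
- manip.spot_in(camera, thing): "pixel" ([column, row] in pixels, amid what is visible of it).
- manip.outline_of(camera, thing): "pixels" (384x512 bool, what is visible of it) and "pixel" ([column, row] in pixels, amid what is visible of it).
- manip.pinpoint(camera, thing): "pixel" ([column, row] in pixels: a listed point, or the origin of a listed thing).
The state is a dict: "t": time; "qpos": joint angles; "joint_vel": joint speeds; "joint_efforts": joint torques, N m; "ee_pos": TCP position; "ee_rot": TCP orientation; "force": force on the tool from outside, world axes, zero at the start; "moment": the same for the moment, N m; "width": finger opening in m; "finger_force": force on a finger pad.
Only numpy, scipy, OpenCV 4.12 (cv2) and the standard library are available. Lean on these libraries where they do the work, as an engineer would, in place of code of your own. Each camera call takes 0.05 s, during which the arm holds its last target. There are 200 camera calls.

## Working session

There is one attempt and no reset: what is moved stays moved. The work goes in short steps, Python scripts to look and compute and a shell command to move; the robot and the scene stay as the last step left them, time stands still between calls to the robot, and variables do not carry over. Pictures are saved under pics/ and viewed, at most 10 in all, crops included, and the job is handed in when it is done.

```bash
mkdir -p pics
cat > h.py <<'E'
import numpy as np, cv2
from plant import manip
from scipy.spatial.transform import Rotation as R
def rot(c):
    r=np.array(c["rotation"]); return r if r.shape==(3,3) else R.from_rotvec(r).as_matrix()
def ray(c,p):
    K=np.array(c["camera_matrix"]); d=rot(c)@np.linalg.solve(K,[p[0],p[1],1.]); return np.array(c["position"]),d
def at_z(c,p,z):
    o,d=ray(c,p); return o+d*(z-o[2])/d[2]
def deproj(c,p):
    z=c["z_map"][int(round(p[1])),int(round(p[0]))]; o,d=ray(c,p); return o+d*z
def proj(c,X):
    v=np.array(c["camera_matrix"])@(rot(c).T@(np.array(X)-c["position"])); return v[:2]/v[2]
def save(c,n): cv2.imwrite("pics/"+n,c["color"][:,:,::-1])
E
python3 - <<'E'
from h import *
np.set_printoptions(precision=3,suppress=True)
s=manip.read_state(); print(s["t"],s["ee_pos"],s["ee_rot"],s["width"],manip.grip_depth)
for n in("top","side"):
    c=manip.camera(n); save(c,n+"0.png"); print(n,c["position"],rot(c)[:,2])
    for t in("stand","turntable_plate","tin_top","tin_label","clamp_back","clamp_pad","wine_bottle","swing_bottle","jar","cup","mallet","cork_a","tin"):
        for d in manip.pinpoint(n,t)[:4]: print(t,round(d["conf"],2),np.round(d["pixel"]),deproj(c,d["pixel"]))
print(manip.read_state()["t"])
E
```

```text
0.0 [0.188 0.622 0.23 ] [-0.458 -3.108  0.003] 0.08576204618399567 0.0187
top [ 0.36  -0.001  1.334] [ 0.167 -0.004 -0.986]
stand 0.61 [274. 199.] [ 0.535 -0.062  0.112]
turntable_plate 0.82 [274. 195.] [ 0.547 -0.063  0.115]
turntable_plate 0.69 [174. 148.] [0.703 0.254 0.071]
tin_top 0.86 [257. 257.] [ 0.363 -0.012  0.07 ]
tin_top 0.67 [272. 190.] [ 0.562 -0.056  0.114]
tin_top 0.56 [300. 253.] [ 0.374 -0.143  0.073]
tin_label 0.84 [274. 265.] [ 0.338 -0.066 -0.001]
tin_label 0.72 [368. 165.] [ 0.644 -0.355  0.103]
clamp_back 0.63 [243. 193.] [0.555 0.031 0.1  ]
clamp_pad 0.55 [251. 198.] [0.552 0.008 0.019]
wine_bottle 0.96 [367. 167.] [ 0.641 -0.356  0.083]
swing_bottle 0.69 [134. 212.] [0.496 0.362 0.102]
jar 0.61 [173. 148.] [0.704 0.256 0.073]
jar 0.29 [134. 209.] [0.505 0.356 0.116]
jar 0.15 [337. 154.] [ 0.691 -0.269  0.056]
cup 0.81 [340. 154.] [ 0.687 -0.276  0.07 ]
cup 0.33 [264. 130.] [ 0.784 -0.036  0.014]
cup 0.24 [271. 201.] [ 0.528 -0.052  0.111]
mallet 0.66 [266. 128.] [ 0.787 -0.043  0.02 ]
cork_a 0.41 [333. 242.] [ 0.411 -0.256  0.02 ]
cork_a 0.38 [292. 175.] [ 0.
[... 537 characters left out ...]

clamp_pad 0.95 [251. 191.] [0.557 0.015 0.071]
clamp_pad 0.26 [241. 186.] [0.53  0.022 0.1  ]
swing_bottle 0.64 [155. 161.] [0.503 0.36  0.033]
swing_bottle 0.36 [275. 211.] [ 0.519 -0.096  0.096]
swing_bottle 0.33 [275. 188.] [ 0.564 -0.057  0.114]
jar 0.76 [232. 147.] [0.709 0.246 0.028]
jar 0.71 [251. 192.] [0.554 0.013 0.069]
cup 0.82 [388. 238.] [ 0.68  -0.301  0.026]
mallet 0.85 [328. 182.] [ 0.776 -0.072  0.014]
cork_a 0.68 [302. 313.] [ 0.397 -0.269  0.019]
cork_a 0.64 [415. 267.] [ 0.631 -0.386  0.037]
cork_a 0.45 [311. 220.] [ 0.617 -0.13   0.018]
tin 0.98 [276. 212.] [ 0.521 -0.098  0.094]
tin 0.64 [201. 265.] [ 0.329 -0.054  0.05 ]
tin 0.56 [252. 292.] [ 0.346 -0.187  0.063]
1.4
```

Run:
```python
import cv2
a=cv2.imread("pics/top0.png");b=cv2.imread("pics/side0.png")
def cr(im,x,y,w,h): return cv2.resize(im[y:y+h,x:x+w],(800,600),interpolation=cv2.INTER_CUBIC)
cv2.imwrite("pics/top0c.png",cr(a,200,150,160,120)); cv2.imwrite("pics/side0c.png",cr(b,180,130,200,150))
```

```text
(no output)
```

View pics/top0.png

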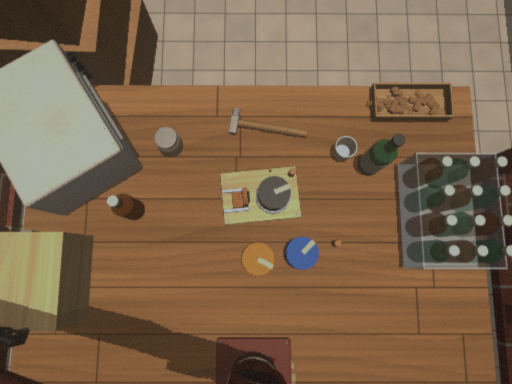

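View pics/top0c.png

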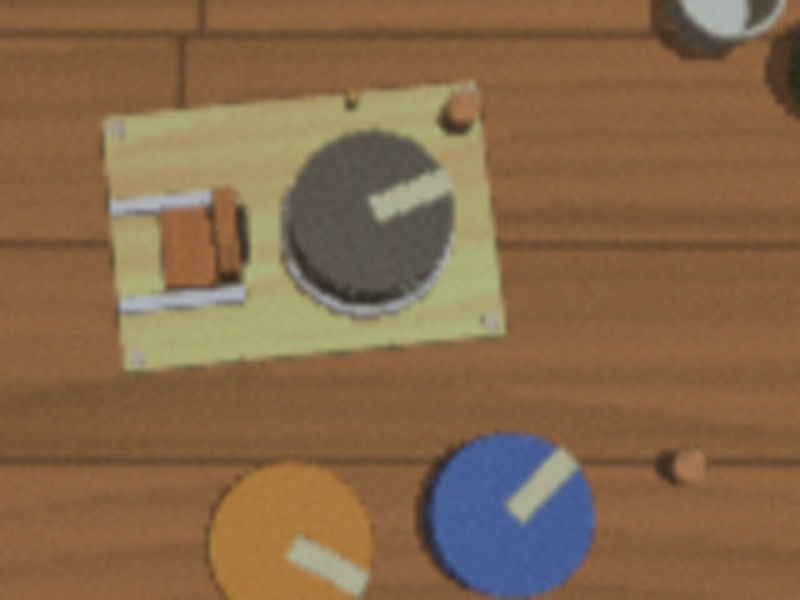

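View pics/side0c.png

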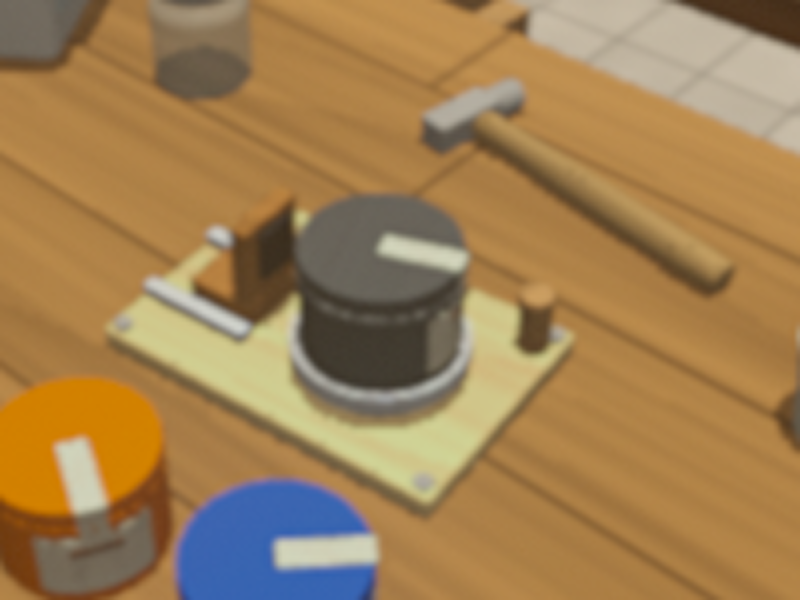

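```bash
cat >> h.py <<'E'
def cloud(c):
    K=np.array(c["camera_matrix"]); v,u=np.mgrid[:384,:512]
    d=np.stack([(u-K[0,2])/K[0,0],(v-K[1,2])/K[1,1],np.ones_like(u)],-1)*c["z_map"][...,None]
    return d@rot(c).T+c["position"]
def lid(c,g=(0.555,-0.06)):
    P=cloud(c); m=(abs(P[...,2]-.115)<.01)&(np.hypot(P[...,0]-g[0],P[...,1]-g[1])<.06)
    z=np.median(P[m][:,2]); hv=c["color"].astype(float)
    # refine in plane z=.115 using rays
    pts=np.array([at_z(c,(u,v),.115) for v,u in zip(*np.nonzero(m))])[:,:2]
    (cx,cy),r=cv2.minEnclosingCircle(pts.astype(np.float32))
    br=hv[m]; s=br.mean(1)>130
    q=pts[s]; ctr=pts.mean(0) 
    yaw=lambda o:np.degrees(np.arctan2(*(q.mean(0)-o)[::-1]))
    a=np.linalg.svd(q-q.mean(0))[2][0]; a*=np.sign(a@(q.mean(0)-[cx,cy]))
    return dict(z=z,n=m.sum(),circ=(cx,cy),r=r,mean=ctr,nstrip=s.sum(),strip=q.mean(0),yaw_c=yaw(np.array([cx,cy])),yaw_m=yaw(ctr),yaw_axis=np.degrees(np.arctan2(a[1],a[0])))
E
python3 - <<'E'
from h import *
np.set_printoptions(precision=4,suppress=True)
for n in("top","side"):
    c=manip.camera(n); print(n,lid(c))
    P=cloud(c); hsv=cv2.cvtColor(c["color"],cv2.COLOR_RGB2HSV)
    near=(np.hypot(P[...,0]-.55,P[...,1]+.03)<.2)
    b=near&(abs(P[...,2]-.018)<.007)&(hsv[...,0]>21)&(hsv[...,0]<38)&(hsv[...,1]>50)
    k=cv2.morphologyEx(b.astype(np.uint8),cv2.MORPH_OPEN,np.ones((2,2)))
    pts=np.array([at_z(c,(u,v),.018)[:2] for v,u in zip(*np.nonzero(k))],np.float32)
    r=cv2.minAreaRect(pts); print("board",len(pts),r,cv2.boxPoints(r))
    for t in("clamp_back","clamp_pad"):
        for d in manip.pinpoint(n,t)[:1]: print(t,d["conf"],at_z(c,d["pixel"],.08))
    cl=near&(P[...,2]>.09)&(P[...,2]<.106)&(np.hypot(P[...,0]-.555,P[...,1]+.06)>.057)
    q=np.array([at_z(c,(u,v),.1)[:2] for v,u in zip(*np.nonzero(cl))],np.float32); print("plate top",len(q),q.mean(0),cv2.minAreaRect(q))
E
```

```text
top {'z': np.float64(0.11474921188621368), 'n': np.int64(849), 'circ': (0.5569877028465271, -0.06251953542232513), 'r': 0.05046698823571205, 'mean': array([ 0.5572, -0.0621]), 'nstrip': np.int64(81), 'strip': array([ 0.5673, -0.086 ]), 'yaw_c': np.float64(-66.33477701074719), 'yaw_m': np.float64(-67.04367383656096), 'yaw_axis': np.float64(-67.31684211292007)}
board 1947 ((0.5592777729034424, -0.02461753785610199), (0.16825224459171295, 0.24680516123771667), 5.826375961303711) [[ 0.4631  0.0896]
 [ 0.4881 -0.1559]
 [ 0.6555 -0.1388]
 [ 0.6304  0.1067]]
clamp_back 0.53 [0.5543 0.0287 0.08  ]
plate top 92 [0.5487 0.0245] ((0.5493909120559692, 0.02343296818435192), (0.05038733407855034, 0.01962849497795105), 5.5257110595703125)
side {'z': np.float64(0.11440701483949722), 'n': np.int64(1045), 'circ': (0.5517192482948303, -0.06609044969081879), 'r': 0.05504760518670082, 'mean': array([ 0.5509, -0.0665]), 'nstrip': np.int64(139), 'strip': array([ 0.5658, -0.0844]), 'yaw_c': np.float64(-52.33233406691771), 'yaw_m': np.float64(-50.024408480615136), 'yaw_axis': np.float64(-69.97395113426245)}
board 1909 ((0.5595794916152954, -0.027915120124816895), (0.16988910734653473, 0.24886105954647064), 5.60236930847168) [[ 0.4629  0.0876]
 [ 0.4872 -0.16  ]
 [ 0.6563 -0.1435]
 [ 0.632   0.1042]]
clamp_back 0.55 [0.5519 0.0382 0.08  ]
clamp_pad 0.96 [0.5374 0.0096 0.08  ]
plate top 139 [0.542 0.02 ] ((0.542968213558197, 0.019124144688248634), (0.058290861546993256, 0.0263101514428854), 5.603756904602051)
```

Look-alikes: dark tin (274,195), blue tin (302,253), orange tin (258,259). The dark tin is on the turntable and its strip yaw is about -67°, confirmed in the close crop. The stand's front yaw is about 5.7° and the pin is at (270,170). So the tin needs about +73° counter-clockwise.

```bash
python3 - <<'E'
from h import *
c=manip.camera("top"); P=cloud(c)
print(proj(c,[.188,.622,.23]))
a=np.array([.188,.622]);b=np.array([.596,-.06]);u=(b-a)/np.linalg.norm(b-a)
d=P[...,:2]-a; t=d@u; p=abs(d@[-u[1],u[0]])
for k in np.arange(0,.85,.1):
    m=(t>=k)&(t<k+.1)&(p<.09); print(round(k,1),m.sum(),P[m][:,2].max() if m.any() else None)
E
python3 -m pendant '[[0,0,0,0,0,8.5,0],[0,0,0,0,0,8.5,0],[0,0,0,0,0,8.5,0],[0,0,0,0,0,8.5,0],[0,0,0,0,0,8.5,0],[0,0,0,0,0,8.5,0],[0,0,0,0,0,8.5,0],[0,0,0,0,0,8.5,0]]'
```

```text
[ 12.72633727 324.81228444]
0.0 3228 0.35326581696970105
0.1 3577 0.21879967593734628
0.2 1796 0.008744096602013585
0.3 1762 0.009150693149829303
0.4 1722 0.009612467294281002
0.5 1690 0.017692021277527115
0.6 1709 0.10593624870747775
0.7 1757 0.12148515336327348
0.8 1417 0.12066780415555622
t: 2.75
ee_pos: [0.1876, 0.6223, 0.2313]
ee_rot: [-2.124, -2.315, 0.0]
force: [0.6, -0.7, 0.2]
width: 0.0001
finger_force: 0.0
```

```bash
python3 -m pendant '[[0,0,-0.05,0,0,0,0],[0,0,-0.05,0,0,0,0],[-0.055,0.0267,0,0,0,0,0],[-0.055,0.0267,0,0,0,0,0],[-0.055,0.0267,0,0,0,0,0],[-0.055,0.0267,0,0,0,0,0],[-0.055,0.0267,0,0,0,0,0],[-0.055,0.0267,0,0,0,0,0]]'
python3 -m pendant '[[-0.055,0.0267,0,0,0,0,0],[-0.055,0.0267,0,0,0,0,0],[-0.055,0.0267,0,0,0,0,0],[-0.055,0.0267,0.02,0,0,0,0],[-0.055,0.0267,0.02,0,0,0,0],[-0.055,0.0267,0.02,0,0,0,0],[-0.055,0.0267,0.02,0,0,0,0],[0,0,0,0,0,0,0]]'
```

```text
t: 3.75
ee_pos: [0.378, 0.3064, 0.3316]
ee_rot: [-2.118, -2.32, -0.001]
force: [0.6, 0.5, -0.8]
width: 0.0001
finger_force: 0.0
t: 4.75
ee_pos: [0.5946, -0.0578, 0.2515]
ee_rot: [2.126, 2.312, -0.008]
force: [-0.9, 0.1, -0.3]
width: 0.0002
finger_force: 0.0
```

```bash
python3 -m pendant '[[-0.001,0.001,0.04,0,0,0,0],[-0.001,0,0.04,0,0,0,0],[0,0,0.03,0,0,0,0],[0,0,0.015,0,0,0,0],[0,0,0.005,0,0,0,0],[0,0,0,0,0,0,0],[0,0,0,0,0,0,0],[0,0,0,0,0,0,0]]'
```

```text
t: 5.75
ee_pos: [0.5964, -0.0541, 0.1243]
ee_rot: [2.117, 2.32, 0.001]
force: [0.4, 1.1, 0.3]
width: 0.0001
finger_force: 0.0
```

```bash
python3 -m pendant '[[0,0,0.002,0,0,0,0],[0,0,0.001,0,0,0,0],[0,0,0.001,0,0,0,0],[0,0,0.001,0,0,0,0],[0,0,0,0,0,0,0],[0,0,0,0,0,0,0],[0,0,0,0,0,0,0],[0,0,0,0,0,0,0]]'
```

```text
t: 6.75
ee_pos: [0.596, -0.0541, 0.1186]
ee_rot: [2.118, 2.32, 0.0]
force: [-0.4, 0.3, 0.3]
width: 0.0001
finger_force: 0.0
```

```bash
python3 -m pendant '[[-0.003,0,0,0,0,0,0],[-0.003,0,0.001,0,0,0,0],[0,0,0.001,0,0,0,0],[0,0,0.0005,0,0,0,0],[0,0,0,0,0,0,0],[0,0,0,0,0,0,0],[0,0,0,0,0,0,0],[0,0,0,0,0,0,0]]'
```

```text
t: 7.75
ee_pos: [0.5965, -0.06, 0.1161]
ee_rot: [2.118, 2.32, 0.0]
force: [-0.3, -0.2, 0.6]
width: -0.0001
finger_force: 0.0
```

```bash
python3 -m pendant '[[0,0,0.0005,0,0,0,0],[0,0,0,0,0,0,0],[0,0,0.0005,0,0,0,0],[0,0,0,0,0,0,0],[0,0,0.0005,0,0,0,0],[0,0,0,0,0,0,0],[0,0,0,0,0,0,0],[0,0,0,0,0,0,0]]'
```

```text
t: 8.75
ee_pos: [0.5967, -0.0601, 0.1152]
ee_rot: [2.118, 2.32, 0.001]
force: [-1.2, 0.6, 5.9]
width: 0.0
finger_force: 3.3
```

```bash
python3 -m pendant '[[0,0,0.0003,0,0,0,0],[0.0035,-0.00015,0,0,0,-5,0],[0.0035,-0.00015,0,0,0,-5,0],[0.0035,-0.00015,0,0,0,-5,0],[0.0035,-0.00015,0,0,0,-5,0],[0.0035,-0.00015,0,0,0,-5,0],[0.0035,-0.00015,0,0,0,-5,0],[0,0,0,0,0,0,0]]'
python3 - <<'E'
from h import *
c=manip.camera("side"); save(c,"s1.png"); print(lid(c),manip.read_state()["force"])
E
```

```text
t: 9.75
ee_pos: [0.5903, -0.0407, 0.1152]
ee_rot: [1.444, 2.788, 0.002]
force: [2.2, -0.1, 5.9]
width: 0.0001
finger_force: 3.0
{'z': np.float64(0.11442376659296416), 'n': np.int64(1041), 'circ': (0.5506633520126343, -0.0658504068851471), 'r': 0.055466584861278534, 'mean': array([ 0.54988615, -0.06706696]), 'nstrip': np.int64(114), 'strip': array([ 0.57732523, -0.07884708]), 'yaw_c': np.float64(-25.987501885887003), 'yaw_m': np.float64(-23.23475737686416), 'yaw_axis': np.float64(-50.014249304429576)} [ 0.93510578 -0.45171961  7.32693223]
```

```bash
python3 -m pendant '[[0.0035,-0.00015,0.0002,0,0,-5,0],[0.0035,-0.00015,0,0,0,-5,0],[0.0035,-0.00015,0,0,0,-5,0],[0.0035,-0.00015,0,0,0,-5,0],[0.0035,-0.00015,0,0,0,-5,0],[0.0035,-0.00015,0,0,0,-5,0],[0.0035,-0.00015,0,0,0,-5,0],[0.0035,-0.00015,0,0,0,-5,0]]'
python3 -m pendant '[[0,0,-0.01,0,0,0,0],[0,0,-0.03,0,0,0,0],[0.02,0.03,-0.03,0,0,0,0],[0.02,0.03,-0.02,0,0,0,0],[0.02,0.03,0,0,0,0,0],[0.02,0.03,0,0,0,0,0],[0,0,0,0,0,0,0],[0,0,0,0,0,0,0]]'
python3 - <<'E'
from h import *
c=manip.camera("top"); save(c,"t2.png"); print(lid(c))
im=c["color"][150:270,200:360,::-1]; cv2.imwrite("pics/t2c.png",cv2.resize(im,(800,600)))
E
```

```text
t: 10.8
ee_pos: [0.5683, -0.0244, 0.1152]
ee_rot: [0.401, 3.112, 0.002]
force: [3.4, 0.6, 5.1]
width: -0.0001
finger_force: 2.8
t: 11.8
ee_pos: [0.5201, 0.1108, 0.2042]
ee_rot: [-0.407, -3.115, 0.001]
force: [-1.0, -0.8, 0.0]
width: 0.0002
finger_force: 0.0
{'z': np.float64(0.11496467297004365), 'n': np.int64(852), 'circ': (0.5577069520950317, -0.061724066734313965), 'r': 0.05110890790820122, 'mean': array([ 0.5570901 , -0.06179517]), 'nstrip': np.int64(91), 'strip': array([ 0.58366924, -0.06120831]), 'yaw_c': np.float64(1.1380710406034056), 'yaw_m': np.float64(1.264873883751947), 'yaw_axis': np.float64(2.4143162304927177)}
```

View pics/t2c.png

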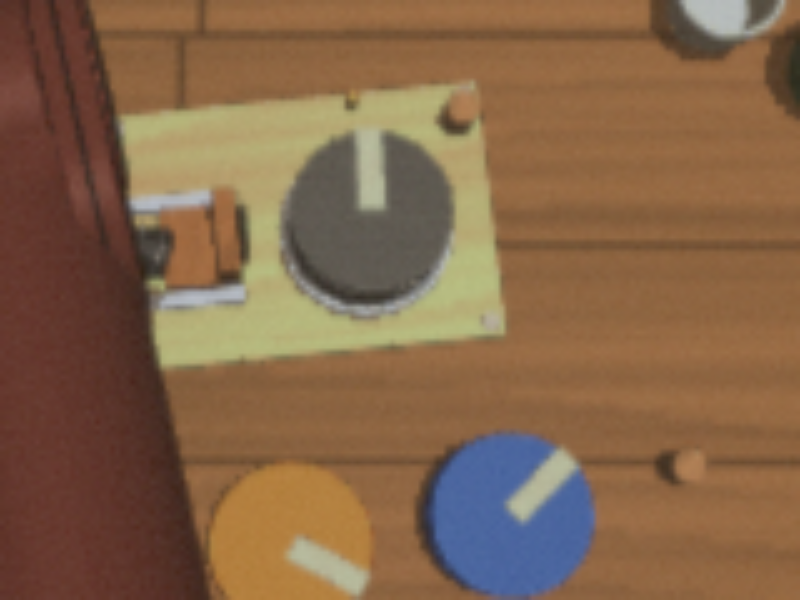

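```bash
python3 - <<'E'
from h import *
c=manip.camera("top"); lo=np.array(lid(c)["mean"])
for z in (.048,.04):
    p=at_z(c,(270.4,169.8),z); print(p,np.degrees(np.arctan2(*(p[:2]-lo)[::-1])),np.hypot(*(p[:2]-lo)))
E
python3 -m pendant '[[-0.02,-0.03,0,0,0,0,0],[-0.02,-0.03,0,0,0,0,0],[-0.02,-0.03,0.02,0,0,0,0],[-0.02,-0.03,0.03,0,0,0,0],[0,0,0.03,0,0,0,0],[0,0,0.006,0,0,0,0],[0,0,0,0,0,0,0],[0,0,0.002,0,0,0,0]]'
```

```text
[ 0.6392522 -0.0543615  0.048    ] 5.229996121058357 0.08244007314060485
[ 0.64098763 -0.0546947   0.04      ] 4.896319434945576 0.08413933525367914
t: 12.9
ee_pos: [0.5677, -0.0246, 0.1175]
ee_rot: [0.403, 3.114, 0.001]
force: [-0.1, -0.2, 1.0]
width: 0.0003
finger_force: 0.0
```

```bash
python3 -m pendant '[[0,0,0.0005,0,0,0,0],[0,0,0,0,0,0,0],[0,0,0.0004,0,0,0,0],[0,0,0,0,0,0,0],[0,0,0.0003,0,0,0,0],[0,0,0,0,0,0,0],[0,0,0,0,0,0,0],[0,0,0,0,0,0,0]]'
```

```text
t: 13.9
ee_pos: [0.5668, -0.0248, 0.1151]
ee_rot: [0.404, 3.115, 0.0]
force: [-3.0, 0.3, 5.5]
width: -0.0002
finger_force: 2.7
```

```bash
python3 -m pendant '[[0.0016,-0.00003,0.0002,0,0,-2.2,0],[0.0016,-0.00003,0,0,0,-2.2,0],[0,0,0,0,0,0,0],[0,0,-0.005,0,0,0,0],[0,0,-0.03,0,0,0,0],[0,0,-0.04,0,0,0,0],[0.03,0.045,-0.015,0,0,-8,0],[0.03,0.045,0,0,0,-8,0]]'
python3 - <<'E'
from h import *
c=manip.camera("top"); save(c,"t3.png"); print(lid(c)); print(manip.read_state()["ee_pos"],manip.read_state()["ee_rot"])
E
```

```text
t: 14.9
ee_pos: [0.5138, 0.0727, 0.2057]
ee_rot: [-0.159, 3.137, 0.0]
force: [0.4, 0.8, -0.8]
width: -0.0001
finger_force: 0.0
{'z': np.float64(0.11481395875334544), 'n': np.int64(856), 'circ': (0.5576346516609192, -0.06070690602064133), 'r': 0.05126623809337616, 'mean': array([ 0.55704892, -0.06200137]), 'nstrip': np.int64(88), 'strip': array([ 0.58334764, -0.06054956]), 'yaw_c': np.float64(0.350600021859734), 'yaw_m': np.float64(3.1597792489527223), 'yaw_axis': np.float64(-0.7136855697406824)}
[0.50987375 0.07975631 0.20467397] [ 0.18190665 -3.13372345 -0.0040449 ]
```

```bash
cat >> h.py <<'E'
def fityaw(n,k=4,guess=5.):
    from scipy.optimize import minimize
    cs=[manip.camera(n) for _ in range(k)]; c=cs[0]
    im=np.mean([x["color"].astype(float).mean(2) for x in cs],0); K=8
    P=cloud(c); vs,us=np.nonzero((abs(P[...,2]-.115)<.012)&(np.hypot(P[...,0]-.5565,P[...,1]+.063)<.07))
    v0,v1,u0,u1=vs.min()-6,vs.max()+7,us.min()-6,us.max()+7
    V,U=np.mgrid[v0:v1,u0:u1]; X=np.array([at_z(c,(u,v),.115)[:2] for v,u in zip(V.ravel(),U.ravel())]); I=im[v0:v1,u0:u1].ravel()
    sg=lambda d:1/(1+np.exp(-d/.0012))
    def cost(p,full=False):
        a=np.radians(p[2]); d=X-p[:2]/1000; r=np.hypot(*d.T); e=np.array([np.cos(a),np.sin(a)]); l=d@e; w=d@[-e[1],e[0]]
        S=sg(.008-abs(w))*sg(l-p[3]/1000); M=r<.046
        A=np.c_[np.ones(M.sum()),S[M]]; x,res,*_=np.linalg.lstsq(A,I[M],rcond=None); return res[0]/M.sum()
    c0=X[[abs(P[v,u,2]-.115)<.006 and np.hypot(*(P[v,u,:2]-[.5565,-.063]))<.06 for v,u in zip(V.ravel(),U.ravel())]].mean(0)
    # fix centre; then free it laterally
    f=lambda p:cost([c0[0]*1000,c0[1]*1000,p[0],p[1]])
    o=minimize(f,[guess,0],method="Nelder-Mead"); g=minimize(cost,[c0[0]*1000,c0[1]*1000,o.x[0],o.x[1]],method="Nelder-Mead",options=dict(maxiter=2000))
    return c0,o.x,o.fun,g.x,g.fun
E
python3 - <<'E'
from h import *
np.set_printoptions(precision=4,suppress=True)
print(fityaw("top")); print(fityaw("side"))
print(manip.read_state()["ee_pos"])
E
```

```text
Traceback (most recent call last):
  File "h.py", line 45, in fityaw
    o=minimize(f,[guess,0],method="Nelder-Mead"); g=minimize(cost,[c0[0]*1000,c0[1]*1000,o.x[0],o.x[1]],method="Nelder-Mead",options=dict(maxiter=2000))
  File "h.py", line 44, in <lambda>
    f=lambda p:cost([c0[0]*1000,c0[1]*1000,p[0],p[1]])
               ~~~~^^^^^^^^^^^^^^^^^^^^^^^^^^^^^^^^^^^
  File "h.py", line 39, in cost
    a=np.radians(p[2]); d=X-p[:2]/1000; r=np.hypot(*d.T); e=np.array([np.cos(a),np.sin(a)]); l=d@e; w=d@[-e[1],e[0]]
                            ~~~~~^~~~~
TypeError: unsupported operand type(s) for /: 'list' and 'int'
```

```bash
sed -i 's/^    def cost(p,full=False):/    def cost(p):\n        p=np.array(p)/' h.py
python3 - <<'E'
from h import *
np.set_printoptions(precision=4,suppress=True)
print(fityaw("top")); print(fityaw("side"))
E
```

```text
(array([ 0.5574, -0.0618]), array([4.4418, 0.5963]), np.float64(4.335324532409534), array([557.3194, -61.8018,   4.4013,   0.6806]), np.float64(4.3167204434877))
(array([ 0.5525, -0.0649]), array([9.0267, 3.7646]), np.float64(40.77454512701992), array([552.0339, -62.8857,   5.2416,   3.9976]), np.float64(25.889620948945584))
```

Run:
```python
from h import *
c=manip.camera("side"); cv2.imwrite("pics/s3c.png",cv2.resize(c["color"][130:280,180:380,::-1],(800,600),interpolation=cv2.INTER_CUBIC))
```

```text
(no output)
```

View pics/s3c.png

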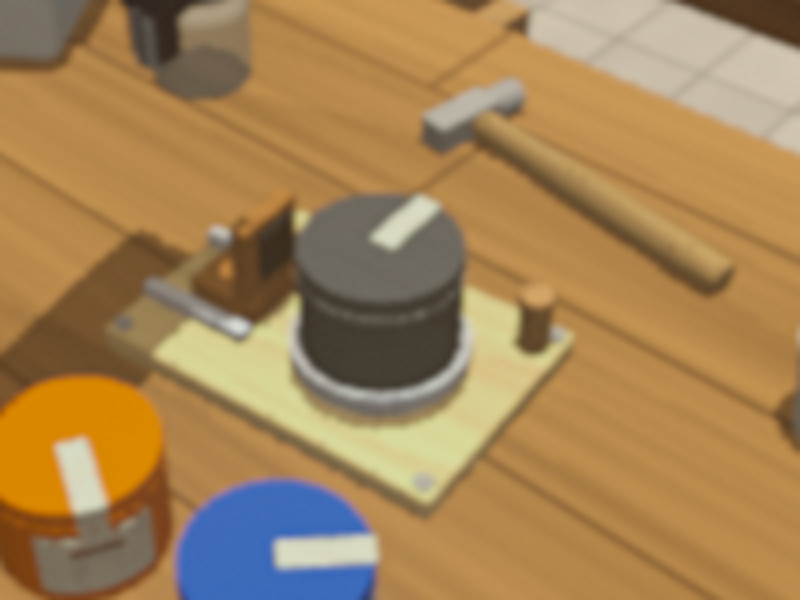

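Tin yaw is about 4.5 to 5° and the front is about 5.5°, with the tin seated and the cork on the board untouched. Next is the clamp.

```bash
python3 -m pendant '[[-0.016,-0.01,0,0,0,0,0],[-0.016,-0.009,0,0,0,0,0],[0,0,0.03,0,0,0,0],[0,0,0.04,0,0,0,0],[0,0,0.04,0,0,0,0],[0,0,0.025,0,0,0,0],[0,0,0,0,0,0,0],[0,0,0,0,0,0,0]]'
python3 - <<'E'
from h import *
np.set_printoptions(precision=4,suppress=True)
s=manip.read_state();print(s["ee_pos"],s["ee_rot"],s["force"])
c=manip.camera("side"); cv2.imwrite("pics/s4c.png",cv2.resize(c["color"][130:250,180:340,::-1],(800,600),interpolation=cv2.INTER_CUBIC))
E
```

```text
t: 16.6
ee_pos: [0.5486, 0.0559, 0.0708]
ee_rot: [-0.154, 3.137, 0.0]
force: [0.2, -0.1, -0.0]
width: 0.0001
finger_force: 0.0
[0.5486 0.0559 0.0708] [-0.1537  3.1367  0.0001] [ 0.2099 -0.0568 -0.0368]
```

View pics/s4c.png

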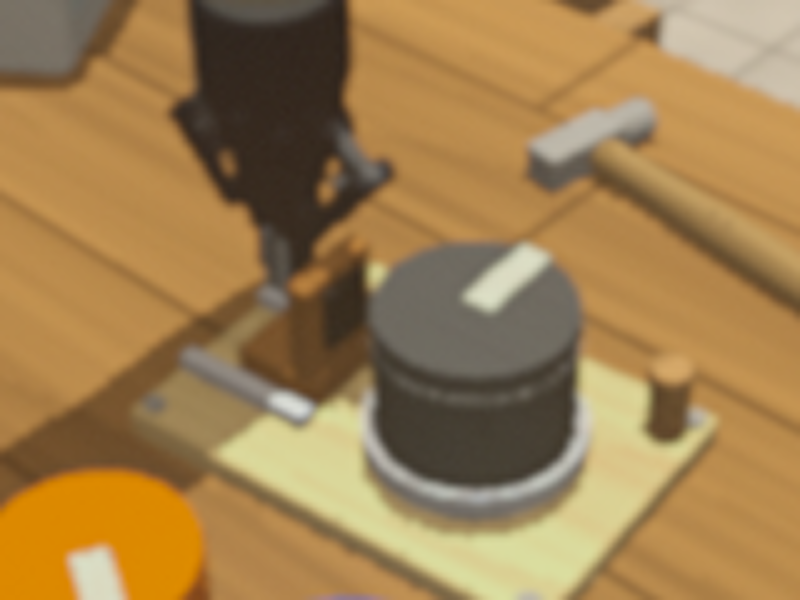

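```bash
python3 -m pendant '[[0,0,-0.007,0,0,0,0],[0,-0.003,0,0,0,0,0],[0,-0.003,0,0,0,0,0],[0,-0.003,0,0,0,0,0],[0,-0.003,0,0,0,0,0],[0,-0.003,0,0,0,0,0],[0,0,0,0,0,0,0],[0,0,0,0,0,0,0]]'
python3 -m pendant '[[0,-0.002,0,0,0,0,0],[0,-0.002,0,0,0,0,0],[0,-0.002,0,0,0,0,0],[0,-0.002,0,0,0,0,0],[0,-0.002,0,0,0,0,0],[0,0,0,0,0,0,0],[0,0,0,0,0,0,0],[0,0,0,0,0,0,0]]'
```

```text
t: 17.65
ee_pos: [0.5493, 0.0407, 0.0766]
ee_rot: [0.154, -3.138, 0.001]
force: [-0.6, 0.4, 0.6]
width: 0.0003
finger_force: 0.2
t: 18.65
ee_pos: [0.5503, 0.0307, 0.0767]
ee_rot: [0.154, -3.138, 0.001]
force: [-0.3, -0.4, -0.0]
width: -0.0001
finger_force: 0.1
```

Run:
```python
from h import *
c=manip.camera("side"); cv2.imwrite("pics/s5c.png",cv2.resize(c["color"][150:225,215:315,::-1],(800,600),interpolation=cv2.INTER_CUBIC))
```

```text
(no output)
```

View pics/s5c.png

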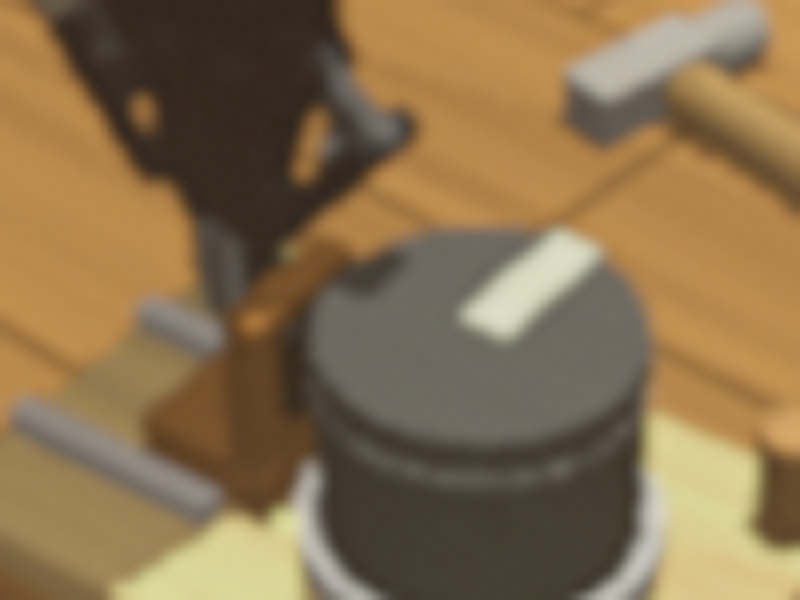

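```bash
python3 -m pendant '[[0,-0.001,0,0,0,0,0],[0,-0.001,0,0,0,0,0],[0,-0.001,0,0,0,0,0],[0,-0.001,0,0,0,0,0],[0,-0.001,0,0,0,0,0],[0,-0.001,0,0,0,0,0],[0,-0.001,0,0,0,0,0],[0,-0.001,0,0,0,0,0]]'
```

```text
t: 19.7
ee_pos: [0.5511, 0.023, 0.0767]
ee_rot: [-0.154, 3.138, -0.0]
force: [-0.1, 2.5, 1.9]
width: -0.0
finger_force: 1.3
```

```bash
python3 -m pendant '[[0,-0.0005,0,0,0,0,0],[0,-0.0005,0,0,0,0,0],[0,-0.0005,0,0,0,0,0],[0,-0.0005,0,0,0,0,0],[0,-0.0005,0,0,0,0,0],[0,-0.0005,0,0,0,0,0],[0,-0.0005,0,0,0,0,0],[0,-0.0005,0,0,0,0,0]]'
```

```text
t: 20.7
ee_pos: [0.5513, 0.0203, 0.0767]
ee_rot: [0.156, -3.137, -0.002]
force: [-2.8, 8.3, 2.2]
width: -0.0003
finger_force: 4.2
```

```bash
python3 -m pendant '[[0,-0.0004,0,0,0,0,0],[0,0,0,0,0,0,0],[0,0,0,0,0,0,0],[0,0.005,0,0,0,0,0],[0,0.02,0,0,0,0,0],[0,0.02,-0.01,0,0,0,0],[0,0.02,-0.05,0,0,0,0],[0,0.03,-0.05,0,0,0,0]]'
python3 - <<'E'
from h import *
np.set_printoptions(precision=4,suppress=True)
print(fityaw("top",6)); print(fityaw("side",3))
c=manip.camera("top"); a=c["color"][165:225,225:305,::-1]
d=manip.camera("side")["color"][140:230,220:340,::-1]
cv2.imwrite("pics/e.png",np.vstack([cv2.resize(a,(400,300)),cv2.resize(d,(400,300))]))
P=cloud(c); 
cl=(np.hypot(P[...,0]-.55,P[...,1]+.03)<.1)&(P[...,2]>.09)&(P[...,2]<.106)&(np.hypot(P[...,0]-.557,P[...,1]+.064)>.056)
q=np.array([at_z(c,(u,v),.1)[:2] for v,u in zip(*np.nonzero(cl))],np.float32); print("plate top",len(q),q.mean(0),cv2.minAreaRect(q))
E
```

```text
t: 21.7
ee_pos: [0.5422, 0.112, 0.1878]
ee_rot: [0.15, -3.138, 0.003]
force: [0.7, 0.9, 0.0]
width: -0.0004
finger_force: 0.0
(array([ 0.5576, -0.0628]), array([4.5735, 0.6887]), np.float64(4.4509646760727515), array([557.3984, -63.1017,   5.0312,   0.89  ]), np.float64(4.262302320688253))
(array([ 0.5525, -0.066 ]), array([9.1412, 3.9039]), np.float64(37.949058140694106), array([553.0556, -64.0982,   5.6485,   3.0759]), np.float64(24.268702874648934))
plate top 84 [ 0.5511 -0.001 ] ((0.5507799386978149, -0.00021179625764489174), (0.05256153270602226, 0.01530701108276844), 0.19570861756801605)
```

View pics/e.png

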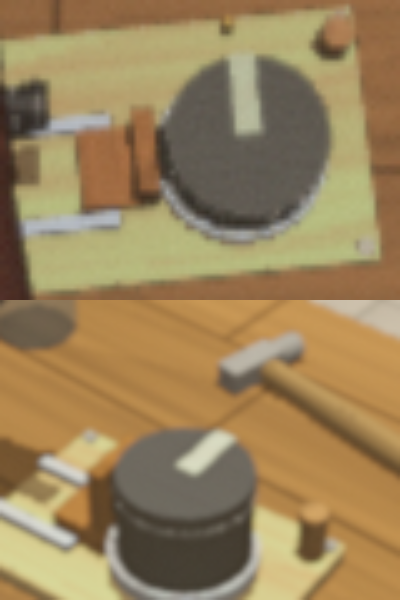

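The pad is against the tin: plate centre to tin axis measures about 63 mm, as expected. The label is within about 1° of front, and the cork on the board and the mallet are where they were.

```bash
python3 -c "
from plant import manip; print(manip.sign_off())"
```

```text
the job is handed in; nothing more can be done
None
```

The job is handed in: by my last camera measurement the tin's label faces the front pin to within about 1°, and the clamp pad rests snugly against the tin (about 8 N on the last push reading); the result of the judging was not shown.

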